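# Check a stencil printer's frame clearance with a taper gauge

## Robot

A 6-joint arm with a two-finger parallel gripper is mounted at the origin on a cart in front of the work surface, level with it; the furniture and walls round the work are solid. World frame = base frame: x ahead of the robot, y to its left, z up, the work surface at z = 0. Lengths are in mm, angles in rad, forces in N, time in s.
With the tool pointing down it reaches from about 275 to 1000 mm from the base axis. Payload 8.4 kg.
Tool frame: the origin (TCP) lies at the very end of the fingers, on their centre line; the grasp point (between the pads) lies 19 mm behind it (bot.tcp_to_grasp is the distance from the TCP to the grasp point, in mm); z points along the fingers, y is the line along which they close (so a half turn about z gives the same grasp; the last joint's range is limited). The gripper opens to 85 mm and grips with 20 to 120 N. Pads are 22 mm wide; open, the fingers measure 114 mm over their backs; the gripper's body (76 mm by 85 mm) begins 54 mm behind the grasp point. The pads swing forward as they close: fully open they stand 13 mm farther back than shut.
Start: joints at [1.157, 0.353, 1.633, -0, 1.155, -0.002], TCP at [250.161, 572.754, 231.281] pointing down, gripper open.
Joint ranges: [-2.63, 2.63], [-0.92, 2.1], [0.06, 2.66], [-1.3, 4.44], [0, 2.69], [-3.02, 3.02]. Speed limits (rad/s): [2.22, 2.22, 2.79, 3.14, 3.14, 3.14].

## Interface

Orientations are given as a unit quaternion [w, x, y, z].
In Python, from cell import telemetry, eyes, bot, finder gives the robot as it stands.
- The arm moves only by the tool play_rows, never from a script. Its argument "deltas" is a list that holds one entry, the list of rows, each a list of 5 numbers: the finger opening in mm, from 0 to 85.4, then the shift along the tool's x, y, z in units of 25 mm (1.0 is 25 mm), then the turn about the tool's z in units of 10 degrees (1.0 is 10 degrees). In form: [[[grip, tx, ty, tz, roll], ...]]. A call has 1 to 5 rows; each row is the pose to reach, as a shift and turn from the pose commanded when the call began, along the tool's axes at that moment; what a row does not reach only later rows make up. A row lasts 1/8 s, in which the tool goes at most 62.5 mm and 10.7 degrees, less where a joint would pass 70% of its speed; a pose out of reach is approached as far as the arm can. A call with a gripper value outside its range is refused whole. The fingers move at their own pace and stop on an object; "squeeze" is the grip in N (left out, the last holds). Time passes only in rows, so rows that repeat a pose let the fingers close. It gives the time, the measured TCP pose, the force, the opening and the grip force at its end, in the units of the state.
- telemetry.read_state(): the state, without advancing time (a new reading comes with each control period).
- eyes.get_image(name): name is "scene" or "top" or "wrist"; returns a dict with "image" (480x640x3 uint8, blue, green, red), "fx", "fy", "cx", "cy" (pixels), "rvec" (rotation vector, rad) and "tvec" (3), from world to camera coordinates, as OpenCV has them; the wrist camera has in their place "mount" (4x4, takes a point from camera to tool coordinates, whose origin is the TCP and whose axes are the flange's). Camera axes: x right, y down, z forward; pixel columns grow to the right and rows downward; lengths in mm; the calibration is good to about 2 mm. A picture is of the moment at which its call begins: read the wrist's pose just before it. There is no depth.
- bot.hand_in(): hands the job in; it is judged then, once.
Trained networks look in the newest picture that a camera, given by its name, has taken for a name from the list of things; names that differ only in an ending like _2 or _b are one class to them, and where a whole thing is asked for, a point or a joint stands for the part that bears it (a point fixed in the world has none). Each returns a list of dicts, best first, with "confidence" (0 to 1); they miss things now and then, are a little off and sometimes report something else, mostly with a low value. They report only what shows in the picture. A call takes as long as a camera call.
- finder.masks_of(name, camera): "pixels" (480x640 bool, what is visible of it) and "at" ([row, column] in pixels, amid what is visible of it).
The state is a dict: "clock": time; "joints": joint angles; "dq": joint speeds; "joint_efforts": joint torques, N m; "eef_pos": TCP position; "tcp_rot": TCP orientation; "force": force on the tool from outside, world axes, zero at the start; "torque": the same for the moment, N m; "gripper_width": opening from 0.0 (shut) to 1.0 (fully open); "grasp_force": force on a finger pad.
Only numpy, scipy, OpenCV 4.12 (cv2) and the standard library are available. Lean on these libraries where they do the work, as an engineer would, in place of code of your own. Each camera call takes 0.05 s, during which the arm holds its last target. There are 200 camera calls.

## Task

Lower the stencil printer's hinged frame onto its rest posts. Then pick up the taper gauge, lay its blade flat on the bed and slide it straight in from the front, under the frame's front bar, until it drags snugly between frame and bed without lifting the frame off its posts; finish while still holding the gauge there, for the clearance to be read. Leave the green alligator clip and the flux bottle where they are.

Things in the scene. Friction and masses are not known exactly. Their poses are not given: they have to be found in the camera images.
- printer: Manual solder-paste stencil printer, fixed to the bench: grey base plate 270 x 210 mm, aluminium bed, hinged aluminium frame with steel foil over it. Origin: on the bench under it; x points from its front (robot side) to the hinge at the back, y left, z up. Base x -140 to +130 mm, top 28 mm up. Two rest posts at x = -84, y = +-90 mm carry the closed frame; its underside is then at z = 56.5 mm.
- stencil_frame (a joint): Opening angle of the frame, rad: 0 = down on its posts, starts at 0.65 to 0.85 (limit 1.2), grows as the front goes up and back. Frame 1 kg, 200 mm wide, stiff damped hinges: it stays open where left, and sinks shut slowly by itself below about 0.5 rad. A few newtons down on its front bar or handle close it. Closed, about 9 N from below lift its front.
- frame_handle (a point): Middle of the frame's handle: dark round bow, bar 10 mm thick (this point is on its centre line), 88 mm straight along the printer's y, above the middle of the front bar, its top 35 mm above the bar. With the frame closed it is 106.5 mm above the bench, at x = -89 mm of the printer.
- frame_front (a point): Middle of the lower front edge of the frame's front bar (22 mm wide, 20 mm tall, 200 mm long). Moves with the frame, 200 mm from the hinge axis; frame closed: x = -100 mm, z = 56.5 mm of the printer.
- printer_hinge (a point): Middle of the frame's hinge axis, which is along the printer's y: x = 100 mm, z = 66.5 mm of the printer.
- bed_front (a point): Middle of the bed's upper front edge, at x = -140 mm of the printer. Bed: y -78 to +78 mm, x -140 to +80 mm; its front 40 mm stick out before the closed frame as a flat land. Its top is 50 to 53 mm above the bench and does not yield, so the gap under the closed front bar is 3.5 to 6.5 mm. A bare circuit board, 1.6 mm thick, lies on it behind x = -25 mm.
- bed (a joint): Height setting of the bed, 0 to 0.003 m: its top is 50 mm plus this above the bench. Not to be adjusted. A gauge pressed down on the bed already drags there a little (friction about 0.6), before it touches the frame.
- taper_gauge: Loose hand gauge, about 80 g, lying flat: grey grip 44 x 16 x 24 mm (tall), from which a steel wedge blade 78 mm long, 14 mm wide points along +x. Flat underside; blade 2.0 mm thick at the tip, growing evenly to 8.5 mm at the grip (1 in 12): it gets snug with the tip 18 to 54 mm behind the frame's front edge. Origin: on the underside, below the grip's middle; z up.
- gauge_tip (a point): Tip of the gauge's blade, 100 mm ahead of the gauge's origin, 1 mm above its underside.
- flux_bottle: Bystander: small upright flux bottle with a needle, 37 mm across, 136 mm tall, to the right of the soldering iron's stand. Origin: below its middle.
- clip_3: Bystander: green alligator clip, 58 mm long, lying on the bench in front of the printer. Origin: below its middle.

How it is judged:
By the outcome, as a careful person would: the job done as asked, in the order asked, and still so for the second after the job is handed in, while the arm keeps its last pose, push and grip.
It also fails if it takes over 61 s, if anything falls off the work surface, if the arm or the gripper's body presses on something with over 40 N, if the wrist force passes 120 N, or if a joint passes its speed limit or range.

## Working session

There is one attempt and no reset: what is moved stays moved. The work goes in short steps, Python scripts to look and compute and a tool call to move; the robot and the scene stay as the last step left them, time stands still between calls to the robot, and variables do not carry over. Pictures are saved under pics/ and viewed, at most 10 in all, crops included, and the job is handed in when it is done.

Besides the shell and the picture viewer there is one more tool, called after "Emit:" by a JSON object that holds its "fn" and its "kwargs". play_rows: Moves the arm, as the interface text tells. Its arguments: {"type":"object","properties":{"deltas":{"type":"array"},"squeeze":{"type":"number"}},"required":["deltas"]}

```bash
mkdir -p pics; ls
cat > h.py <<'E'
import numpy as np, cv2
from cell import telemetry, eyes, bot, finder
def cam(n):
    s=telemetry.read_state(); d=eyes.get_image(n)
    K=np.array([[d['fx'],0,d['cx']],[0,d['fy'],d['cy']],[0,0,1.]])
    if 'rvec' in d:
        R=cv2.Rodrigues(np.array(d['rvec'],float))[0]; t=np.array(d['tvec'],float).ravel()
    else:
        w,x,y,z=s['tcp_rot']
        from scipy.spatial.transform import Rotation as Ro
        T=np.eye(4);T[:3,:3]=Ro.from_quat([x,y,z,w]).as_matrix();T[:3,3]=s['eef_pos']
        M=np.linalg.inv(T@np.array(d['mount'])); R=M[:3,:3];t=M[:3,3]
    return d['image'],K,R,t
def ray(c,uv):
    _,K,R,t=c; v=R.T@np.linalg.inv(K)@np.array([uv[0],uv[1],1.]); return -R.T@t, v/np.linalg.norm(v)
def onz(c,uv,z):
    o,v=ray(c,uv); return o+v*(z-o[2])/v[2]
def proj(c,P):
    _,K,R,t=c; q=(R@np.atleast_2d(P).T).T+t; q=q@K.T; return q[:,:2]/q[:,2:]
def tri(c1,u1,c2,u2):
    A=[];b=[]
    for c,u in((c1,u1),(c2,u2)):
        o,v=ray(c,u);M=np.eye(3)-np.outer(v,v);A.append(M);b.append(M@o)
    return np.linalg.lstsq(np.vstack(A),np.hstack(b),rcond=None)[0]
E
cat > a.py <<'E'
from h import *
s=telemetry.read_state();print(s)
for n in('scene','top'):
    c=cam(n);cv2.imwrite(f'pics/{n}0.png',c[0]); np.savez(n+'0.npz',K=c[1],R=c[2],t=c[3])
    print(n,-c[2].T@c[3])
    for k in('printer','stencil_frame','taper_gauge','flux_bottle','clip_3'):
        for m in finder.masks_of(k,n)[:2]:
            p=m['pixels'];ys,xs=np.nonzero(p);r=cv2.minAreaRect(np.c_[xs,ys].astype(np.float32)) if len(xs) else None
            print(k,round(m['confidence'],2),m['at'],len(xs),r, onz(c,m['at'][::-1],0).round())
E
python3 a.py
```

```text
pics
{'clock': 0.0, 'joints': array([ 1.15661228e+00,  3.53657471e-01,  1.63413113e+00,  9.77149922e-06,
        1.15518712e+00, -2.37648704e-03]), 'dq': array([ 3.63847667e-04,  1.48830368e-03, -5.75476908e-04,  9.72429975e-04,
        9.11962327e-04,  1.74855942e-05]), 'joint_efforts': array([ 1.60943488e-03, -6.05253053e+01, -3.42067838e+01,  1.21258527e-04,
        9.37673118e-03, -7.44152601e-06]), 'eef_pos': array([249.96086228, 572.32559031, 230.5571393 ]), 'tcp_rot': array([-1.47365483e-04,  2.04453816e-01,  9.78875967e-01, -6.75663735e-04]), 'force': array([-0.13432809, -0.40360562, -0.33422967]), 'torque': array([-0.00460772,  0.01298103, -0.01149709]), 'grasp_force': 0.0, 'gripper_width': 0.9982611836447337}
scene [ 45.5249761  431.92800925 649.64381302]
printer 0.79 [284.1, 205.3] 21263 ((215.27783203125, 270.63140869140625), (181.64796447753906, 168.2156524658203), 61.782649993896484) [717. 149.   0.]
stencil_frame 0.83 [224.2, 193.0] 5116 ((193.31033325195312, 214.27587890625), (55.70860290527344, 157.0982666015625), 68.19859313964844) [890.  78.   0.]
taper_gauge 0.61 
[... 473 characters left out ...]
625), 80.53767395019531) [438. 111.   0.]
top [406.69388354 -36.18144474 976.43125213]
printer 0.84 [209.7, 214.9] 15580 ((204.8632354736328, 211.00686645507812), (142.0121612548828, 137.0515594482422), 3.468229293823242) [670. 179.   0.]
stencil_frame 0.72 [178.5, 206.4] 6505 ((202.59690856933594, 177.3680419921875), (135.81431579589844, 58.802921295166016), 2.602562189102173) [736. 199.   0.]
taper_gauge 0.62 [264.5, 418.2] 442 ((420.2647705078125, 260.9411926269531), (9.701424598693848, 59.421226501464844), 14.03624439239502) [ 557. -229.    0.]
flux_bottle 0.79 [197.5, 401.9] 459 ((403.75006103515625, 196.25001525878906), (19.79899024963379, 27.577163696289062), 45.0) [ 695. -202.    0.]
```

View pics/scene0.png

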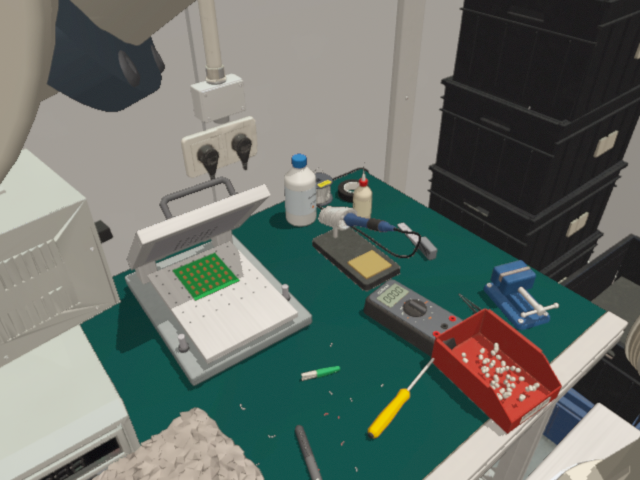

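View pics/top0.png

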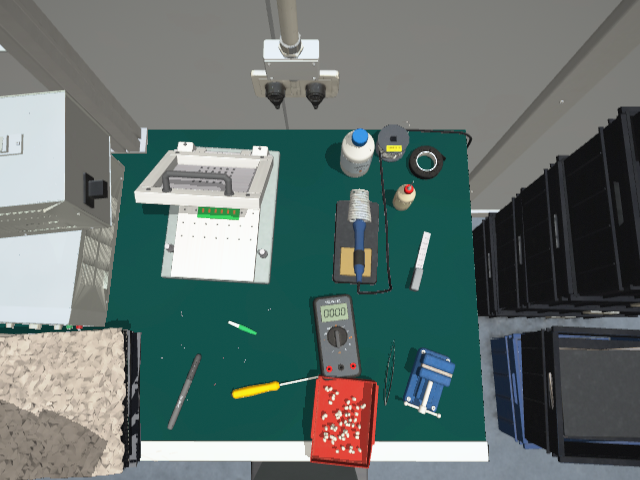

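The scene view shows the open frame with its handle at (200,192) and the gauge at (418,240), and the clip at (321,371). In the top view the gauge is at (420,262), blade away from the robot, and the handle at (197,180). I'll zoom in for corner pixels.

Run:
```python
import cv2
a=cv2.imread('pics/top0.png');b=cv2.imread('pics/scene0.png')
def crop(im,x,y,w,h,k):
    o=cv2.resize(im[y:y+h,x:x+w],None,fx=k,fy=k,interpolation=cv2.INTER_CUBIC)
    for i in range(0,w,20): cv2.putText(o,str(x+i),(i*k,10),0,.35,(0,0,255),1);cv2.line(o,(i*k,12),(i*k,18),(0,0,255),1)
    for i in range(0,h,20): cv2.putText(o,str(y+i),(0,i*k+4),0,.35,(0,0,255),1)
    return o
cv2.imwrite('pics/c1.png',crop(a,130,140,160,148,4))
cv2.imwrite('pics/c2.png',crop(b,120,170,195,208-10,3))
```

```text
(no output)
```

View pics/c1.png

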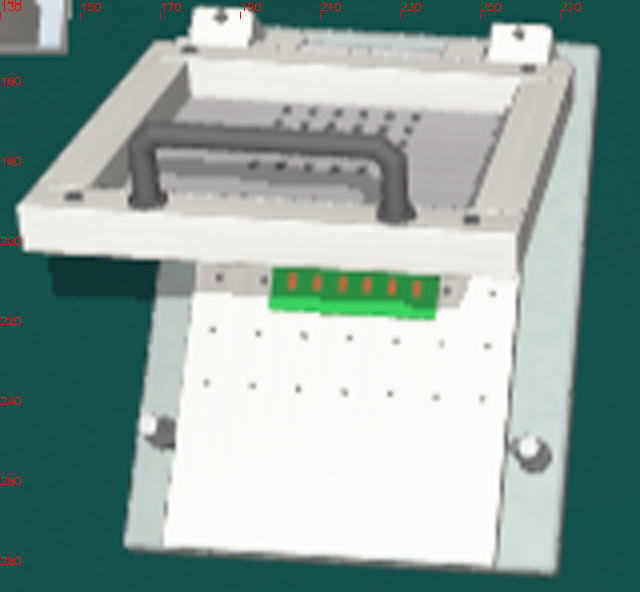

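View pics/c2.png

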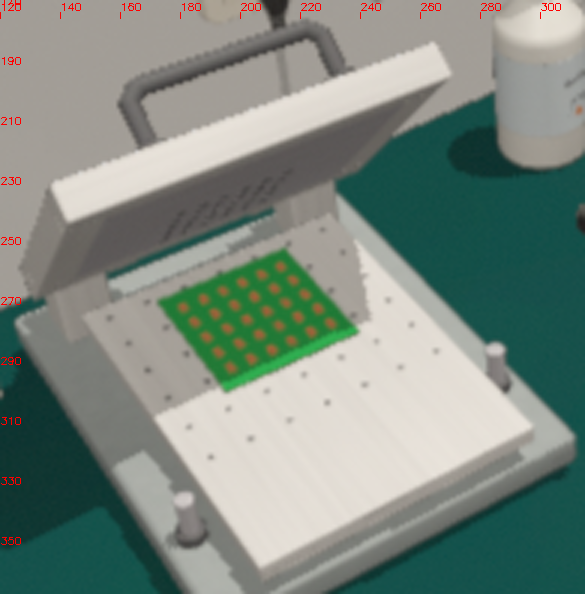

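```bash
cat > fit.py <<'E'
from h import *
from scipy.optimize import least_squares
C={}
for n in('top','scene'):
    d=np.load(n+'0.npz');C[n]=(None,d['K'],d['R'],d['t'])
B=lambda x,y,z:('b',x,y,z)
F=lambda x,y,z:('f',x,y,z)
obs=[('top',(161.2,277),B(-140,105,28)),('top',(269,283.2),B(-140,-105,28)),('top',(279.5,151),B(130,-105,28)),
('top',(170.7,277),B(-140,78,-1)),('top',(253.7,282),B(-140,-78,-1)),('top',(167,246.5),B(-84,90,56.5)),('top',(262,251.5),B(-84,-90,56.5)),
('top',(136,202.5),F(-100,100,56.5)),('top',(259.5,205.5),F(-100,-100,56.5)),('top',(134.5,191.2),F(-100,100,76.5)),('top',(260,198.7),F(-100,-100,76.5)),('top',(197,174.5),F(-89,0,106.5)),
('scene',(207.3,360.7),B(-140,78,-1)),('scene',(297.3,313.3),B(-140,-78,-1)),('scene',(311.7,316.7),B(-140,-105,28)),('scene',(181,336.7),B(-84,90,56.5)),('scene',(285.3,286.7),B(-84,-90,56.5)),('scene',(126,277.3),B(130,105,28)),
('scene',(142.7,243.3),F(-100,100,56.5)),('scene',(270,194.3),F(-100,-100,56.5)),('scene',(137.3,232),F(-100,100,76.5)),('scene',(265.3,184.3),F(-100,-100,76.5)),('scene',(196,190.5),F(-89,0,106.5))]
def world(p,q):
    k,x,y,z=q
    if z==-1:z=p[3]
    if k=='f':
        dx,dz=x-100,z-66.5;c,s=np.cos(p[4]),np.sin(p[4])
        x,z=100+c*dx+s*dz, 66.5-s*dx+c*dz
    c,s=np.cos(p[2]),np.sin(p[2])
    return np.array([p[0]+c*x-s*y,p[1]+s*x+c*y,z])
if __name__=='__main__':
    f=lambda p:np.concatenate([proj(C[n],world(p,q))[0]-uv for n,uv,q in obs])
    r=least_squares(f,[650,180,0,51,.7],x_scale=[10,10,.1,1,.1],loss='soft_l1')
    print(r.x,f(r.x).reshape(-1,2).round(1).tolist())
    p=r.x;np.save('p.npy',p)
    for q in(F(-89,0,106.5),F(-100,0,56.5)):print(world(p,q))
    p2=p.copy();p2[4]=0
    for q in(F(-89,0,106.5),F(-100,0,56.5),B(-140,0,-1)):print('closed',world(p2,q))
E
python3 fit.py
python3 - <<'E'
from h import *
a=cv2.imread('pics/top0.png')[225:300,395:445];b=cv2.imread('pics/scene0.png')[215:265,390:445]
o=np.zeros((600,780,3),np.uint8);A=cv2.resize(a,None,fx=8,fy=8);o[:600,:400]=A[:600];Bm=cv2.resize(b,None,fx=6.9,fy=6.9);o[:345,400:779]=Bm[:345,:379]
cv2.imwrite('pics/g.png',o)
E
```

```text
[ 6.62718868e+02  1.59731136e+02 -6.05015947e-02  4.61800299e+01
  8.22951629e-01] [[-1.7, -0.3], [-0.4, 0.2], [0.1, -0.5], [0.0, -0.7], [-0.4, -0.6], [-0.6, -0.8], [-0.5, -0.0], [-0.8, 0.4], [-0.5, 4.7], [-1.2, 0.5], [-1.2, 0.3], [-0.9, 0.6], [0.4, 0.1], [1.9, -0.0], [1.9, -2.7], [0.9, -1.3], [0.4, -1.4], [-1.9, -2.6], [0.5, 0.2], [2.0, -0.1], [-0.4, -2.1], [1.0, -2.1], [-0.9, -2.4]]
[663.51229423 159.68307335 232.2689485 ]
[619.45457565 162.35189273 206.3306595 ]
closed [573.88170802 165.11249305 106.5       ]
closed [562.90183432 165.77760466  56.5       ]
closed [522.97502085 168.19619229  46.18002987]
```

View pics/g.png

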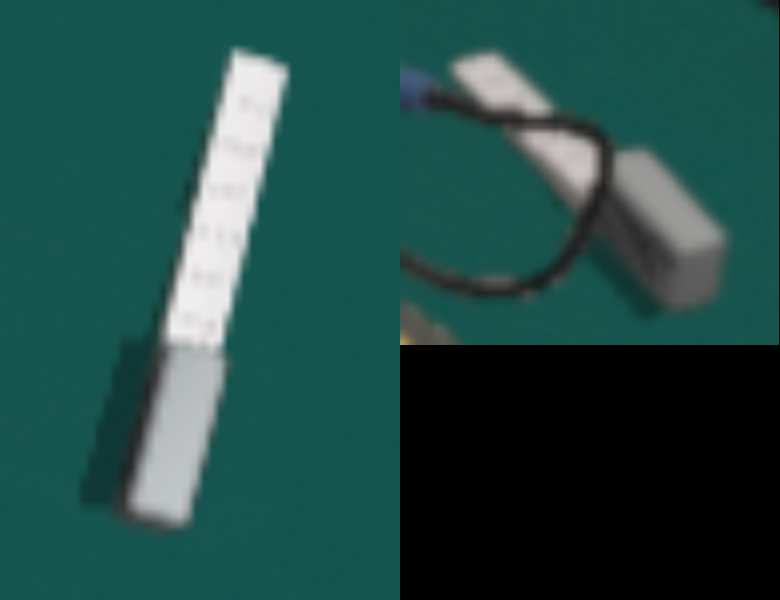

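The crop shows gauge tip centre at top (427.7,232.3), grip top front (419.4,268.7) and rear (415,289.6). It lies blade away from me, clear of the cable.

```bash
cat >> h.py <<'E'
from scipy.spatial.transform import Rotation as Ro
def to(P,yaw=None):
    "delta row from the present pose to TCP P (world), tool y at angle yaw"
    s=telemetry.read_state();w,x,y,z=s['tcp_rot'];R=Ro.from_quat([x,y,z,w]).as_matrix()
    d=R.T@(np.array(P)-s['eef_pos'])/25
    a=np.arctan2(R[1,1],R[0,1]);r=0
    if yaw is not None: r=-np.degrees((yaw-a+np.pi/2)%np.pi-np.pi/2)/10
    return d.round(2),round(r,2)
E
sed -i "/'top',(259.5,205.5)/s/('top',(259.5,205.5),F(-100,-100,56.5)),//; s/x_scale=/bounds=([0,0,-1,50,0],[999,500,1,53,1.2]),x_scale=/" fit.py
python3 fit.py
python3 - <<'E'
from h import *
from fit import C
c=C['top']
for uv,z in(((427.7,232.3),2),((419.4,268.7),24),((415,289.6),24)):print(onz(c,uv,z))
p=np.load('p.npy')
print(to([690,158,300],np.pi/2+p[2]))
E
```

```text
[ 6.62102098e+02  1.59843966e+02 -6.14313261e-02  5.00000000e+01
  8.24009363e-01] [[-1.8, -0.0], [-0.5, 0.5], [0.1, -0.2], [-0.7, -0.7], [-0.8, -0.5], [-0.7, -0.5], [-0.6, 0.3], [-1.0, 0.6], [-1.3, 0.7], [-1.3, 0.6], [-1.0, 0.8], [0.1, -1.3], [2.0, -1.4], [2.1, -2.4], [0.9, -1.0], [0.6, -1.2], [-1.7, -2.5], [0.5, 0.3], [2.2, -0.0], [-0.4, -2.0], [1.1, -2.0], [-0.8, -2.3]]
[663.07054362 159.78439818 232.37378838]
[618.98796595 162.49586108 206.48220065]
closed [573.26997997 165.30791586 106.5       ]
closed [562.29072939 165.98323551  56.5       ]
closed [522.36618181 168.43894331  50.        ]
[ 622.38885389 -250.65714903    2.        ]
[ 545.60228417 -226.6291304    24.        ]
[ 505.28845808 -216.57292768   24.        ]
(array([-22.76,  -8.16,  -2.75]), np.float64(-2.01))
```

Emit:
{"fn": "play_rows", "kwargs": {"deltas": [[[0,0,0,-3,-0.5],[0,-3,-1,-4,-1],[0,-6,-2,-4,-1.5],[0,-8.5,-3,-4,-2],[0,-11,-4,-4,-2]]], "squeeze": 40}}

```text
clock: 1.23
eef_pos: [428.6, 404.4, 331.1]
tcp_rot: [0.0, 0.031, 1.0, 0.0]
force: [0.1, 0.3, 0.9]
gripper_width: -0.0
grasp_force: 0.0
```

```bash
python3 -c "
from h import *
print(to([695,158,320],np.pi/2-.061), telemetry.read_state()['joints'])"
```

```text
(array([-11.24,  -9.19,   0.44]), np.float64(-0.0)) [ 7.53786793e-01  2.18034947e-01  1.59399667e+00 -6.93971375e-06
  1.32850501e+00 -7.55861859e-01]
```

Emit:
{"fn": "play_rows", "kwargs": {"deltas": [[[0,-2,-1.6,0,0],[0,-4,-3.2,0,0],[0,-6,-4.9,0,0],[0,-8,-6.5,0,0],[0,-10,-8.2,0,0]]]}}

```text
clock: 1.85
eef_pos: [657.6, 191.4, 330.6]
tcp_rot: [0.0, 0.031, 1.0, 0.0]
force: [0.3, 0.5, 0.7]
gripper_width: -0.008
grasp_force: 0.0
```

```bash
python3 -c "
from h import *
print(to([695,158,320],np.pi/2-.061), telemetry.read_state()['eef_pos'])
c=cam('wrist');p=np.load('p.npy')
from fit import world,F
im=c[0].copy()
for q in [F(-89,k,106.5) for k in(-40,0,40)]+[F(-100,k,76.5) for k in(-100,0,100)]:
    u=proj(c,world(p,q))[0];print(u);cv2.circle(im,tuple(int(v) for v in u),4,(0,0,255),1)
cv2.imwrite('pics/w1.png',im)"
```

```text
(array([-1.58, -1.24,  0.43]), np.float64(-0.01)) [657.56555058 191.39925024 330.64590483]
[218.47252777 249.58414631]
[276.2612404  249.53756642]
[334.06685256 249.49097291]
[133.49401413 203.93709623]
[276.62695047 203.80516827]
[419.86360501 203.67314471]
```

View pics/w1.png

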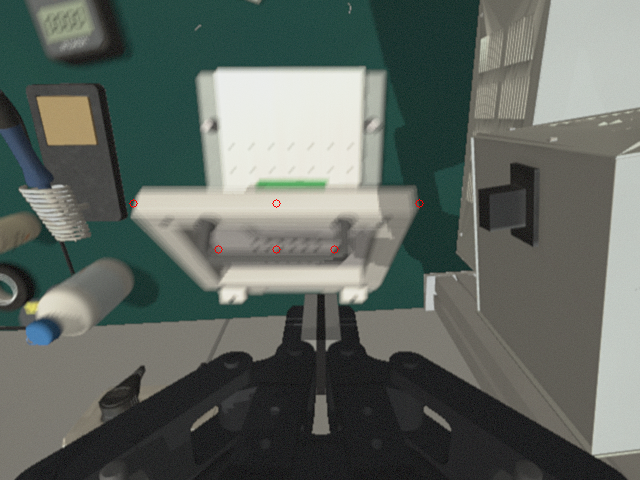

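The wrist view shows the handle bar at about (275,243), within a few pixels of the projected model, so the fit is good. Next I go behind the bar and pull it.

Emit:
{"fn": "play_rows", "kwargs": {"deltas": [[[0,-1.6,-1.3,0,0],[0,-1.6,-1.3,1.5,0],[0,-1.6,-1.3,3,0],[0,-1.6,-1.3,4.5,0],[0,-1.6,-1.3,4.5,0]]]}}

```text
clock: 2.52
eef_pos: [692.1, 157.5, 214.8]
tcp_rot: [-0.003, 0.031, 1.0, -0.001]
force: [-0.2, -0.4, -0.3]
gripper_width: 0.001
grasp_force: 0.0
```

Run:
```python
from h import *
from fit import world,F
p=np.load('p.npy')
for th in(.82,.75,.65,.55,.45,.35,.25,.15,.05,0):
    p[4]=th;b=world(p,F(-89,0,106.5));P=b+np.array([18,0,-14]);print(th,b.round(),to(P))
```

```text
0.82 [662. 160. 232.] (array([ 0.47,  0.06, -0.13]), 0)
0.75 [651. 161. 225.] (array([0.92, 0.06, 0.17]), 0)
0.65 [636. 161. 213.] (array([1.53, 0.06, 0.65]), 0)
0.55 [622. 162. 199.] (array([2.09, 0.06, 1.19]), 0)
0.45 [609. 163. 185.] (array([2.59, 0.06, 1.78]), 0)
0.35 [598. 164. 169.] (array([3.02, 0.06, 2.41]), 0)
0.25 [589. 164. 152.] (array([3.39, 0.06, 3.09]), 0)
0.15 [581. 165. 134.] (array([3.7 , 0.06, 3.8 ]), 0)
0.05 [576. 165. 116.] (array([3.93, 0.06, 4.54]), 0)
0 [573. 165. 106.] (array([4.02, 0.07, 4.91]), 0)
```

Emit:
{"fn": "play_rows", "kwargs": {"deltas": [[[0,0.4,0,-0.1,0],[0,0.7,0,0.05,0],[0,1.0,0,0.2,0],[0,1.25,0,0.4,0],[0,1.5,0,0.65,0]]]}}

```text
clock: 3.15
eef_pos: [656.1, 160.4, 201.7]
tcp_rot: [0.0, 0.031, 1.0, -0.0]
force: [0.8, -0.5, -0.5]
gripper_width: -0.003
grasp_force: 0.3
```

Emit:
{"fn": "play_rows", "kwargs": {"deltas": [[[0,0.3,0,0.25,0],[0,0.6,0,0.55,0],[0,0.85,0,0.8,0],[0,1.1,0,1.1,0],[0,1.35,0,1.4,0]]]}}

```text
clock: 3.78
eef_pos: [622.9, 162.4, 166.2]
tcp_rot: [0.0, 0.031, 1.0, -0.0]
force: [5.2, -0.6, -3.0]
gripper_width: 0.003
grasp_force: 2.5
```

Run:
```python
from h import *
print(telemetry.read_state()['eef_pos'])
for n in('scene','top','wrist'):cv2.imwrite(f'pics/{n}1.png',cam(n)[0])
a=np.vstack([cv2.resize(cv2.imread('pics/scene1.png')[150:400,80:340],(390,375))[:300],cv2.resize(cv2.imread('pics/top1.png')[140:300,120:328],(390,300))])
cv2.imwrite('pics/m1.png',a)
```

```text
[622.92463185 162.41544604 166.20362921]
```

View pics/m1.png

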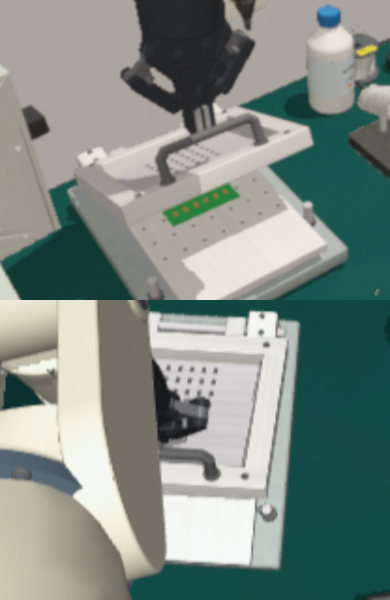

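The frame is down to about 0.4 rad, fingers hooked behind the bow. Continue the arc.

Emit:
{"fn": "play_rows", "kwargs": {"deltas": [[[0,0.2,0,0.35,0],[0,0.4,0,0.7,0],[0,0.6,0,1.05,0],[0,0.75,0,1.4,0],[0,0.85,0,1.7,0]]]}}

```text
clock: 4.55
eef_pos: [601.3, 163.8, 123.6]
tcp_rot: [-0.0, 0.031, 1.0, -0.0]
force: [0.2, 0.4, -0.2]
gripper_width: -0.0
grasp_force: 0.0
```

Emit:
{"fn": "play_rows", "kwargs": {"deltas": [[[0,-0.5,0,0,0],[0,-0.5,0,-1.5,0],[0,-0.5,0,-3,0],[0,0.5,0,-3,0],[0,1.4,0,-3,0]]]}}

```text
clock: 5.18
eef_pos: [567.8, 166.1, 200.4]
tcp_rot: [0.001, 0.032, 1.0, 0.0]
force: [-0.6, 0.2, 0.3]
gripper_width: 0.004
grasp_force: 0.0
```

```bash
python3 -c "
from h import *
print(to([573,165,140]),to([573,165,112]))"
```

```text
(array([-0.21, -0.03,  2.42]), 0) (array([-0.2 , -0.03,  3.54]), 0)
```

Emit:
{"fn": "play_rows", "kwargs": {"deltas": [[[0,-0.2,0,1,0],[0,-0.2,0,2,0],[0,-0.2,0,2.6,0],[0,-0.2,0,3.0,0],[0,-0.2,0,3.3,0]]]}}

```text
clock: 5.8
eef_pos: [572.4, 165.7, 116.6]
tcp_rot: [0.0, 0.031, 1.0, 0.0]
force: [0.9, 0.7, 0.7]
gripper_width: 0.001
grasp_force: 0.0
```

Emit:
{"fn": "play_rows", "kwargs": {"deltas": [[[0,0,0,0.1,0],[0,0,0,0.15,0],[0,0,0,0.2,0],[0,0,0,0.24,0],[0,0,0,0.24,0]]]}}

```text
clock: 6.42
eef_pos: [572.1, 165.8, 111.5]
tcp_rot: [0.0, 0.031, 1.0, 0.0]
force: [-1.5, -0.4, 4.6]
gripper_width: -0.001
grasp_force: 2.3
```

Emit:
{"fn": "play_rows", "kwargs": {"deltas": [[[0,0,0,0.05,0],[0,0,0,0.05,0]]]}}

```text
clock: 6.68
eef_pos: [572.2, 165.8, 111.2]
tcp_rot: [0.0, 0.031, 1.0, 0.0]
force: [-5.0, -0.9, 15.3]
gripper_width: -0.003
grasp_force: 7.6
```

Emit:
{"fn": "play_rows", "kwargs": {"deltas": [[[0,0,0,-1.5,0],[0,0,0,-3,0],[0,0,0,-3.5,0]]]}}

```text
clock: 7.05
eef_pos: [573.0, 166.0, 199.4]
tcp_rot: [0.002, 0.031, 1.0, 0.001]
force: [0.3, 0.0, -0.5]
gripper_width: -0.005
grasp_force: 0.0
```

```bash
python3 -c "
from h import *
c=cam('top')
print(to([525,-221.5,200],np.pi/2-.29),telemetry.read_state()['joints'])"
```

```text
(array([  0.95, -15.59,  -0.03]), np.float64(1.3)) [ 2.79519659e-01  3.38835118e-01  1.72950104e+00 -2.59171275e-05
  1.06929929e+00 -1.22855570e+00]
```

Frame is closed: 15 N at the handle top, 111.2 mm, with no more give. Now to the gauge.

Emit:
{"fn": "play_rows", "kwargs": {"deltas": [[[0,0.2,-2,0,0.3],[10,0.4,-4.5,0,0.6],[40,0.5,-7,0,1],[40,0.7,-9.5,0,1.3],[40,0.8,-12,0,1.3]]]}}

```text
clock: 7.72
eef_pos: [531.9, -133.7, 195.7]
tcp_rot: [-0.001, 0.145, 0.989, 0.0]
force: [1.8, 0.4, 0.4]
gripper_width: 0.467
grasp_force: 0.0
```

Emit:
{"fn": "play_rows", "kwargs": {"deltas": [[[40,0,-1.8,0,0],[40,0,-3.4,0,0],[40,0,-3.4,0,0]]]}}

```text
clock: 8.1
eef_pos: [507.4, -215.3, 195.7]
tcp_rot: [-0.001, 0.146, 0.989, 0.0]
force: [-0.8, 0.3, 0.6]
gripper_width: 0.475
grasp_force: 0.0
```

```bash
cat > g.py <<'E'
from h import *
import sys
c=cam('wrist');im=c[0].copy()
print(to([525,-221.5,100],np.pi/2-.29),telemetry.read_state()['eef_pos'])
ms=finder.masks_of('taper_gauge','wrist')
for m in ms[:1]:
    ys,xs=np.nonzero(m['pixels']);print(m['confidence'],m['at'],len(xs),cv2.boxPoints(cv2.minAreaRect(np.c_[xs,ys].astype(np.float32))).round().tolist())
for P in([622,-250,2],[545.6,-226.6,24],[505.3,-216.6,24]):
    u=proj(c,P)[0];print(u.round(1));cv2.circle(im,tuple(int(v) for v in u),4,(0,0,255),1)
cv2.imwrite(sys.argv[1],im)
np.savez(sys.argv[1][:-4]+'.npz',K=c[1],R=c[2],t=c[3])
E
python3 g.py pics/w2.png
```

```text
(array([-0.75, -0.09,  3.83]), np.float64(-0.01)) [ 507.90985708 -214.01055414  195.79284967]
[320.9 320.2]
[321.3 255.4]
[319. 211.]
```

View pics/w2.png

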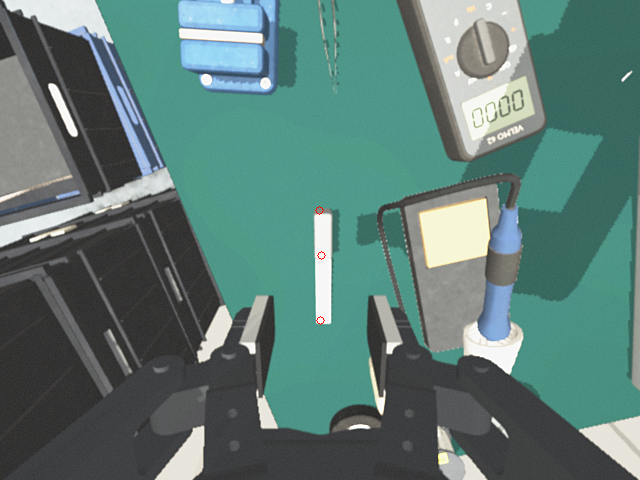

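The wrist view shows the gauge from (323,209) to (323,323), matching the projections within about 2 mm, aligned between the fingers with the cable clear at (390,240).

Emit:
{"fn": "play_rows", "kwargs": {"deltas": [[[40,-0.4,0,2,0],[40,-0.75,0,4,0],[40,-0.75,0,5.5,0],[40,-0.75,0,6.8,0],[40,-0.75,0,6.8,0]]]}}

```text
clock: 8.82
eef_pos: [525.1, -216.6, 24.6]
tcp_rot: [-0.003, 0.144, 0.99, 0.001]
force: [0.4, 0.7, 0.6]
gripper_width: 0.468
grasp_force: 0.0
```

```bash
python3 -c "
from h import *
print(to([525,-220,3],np.pi/2-.29))
c=cam('wrist');cv2.imwrite('pics/w3.png',c[0])"
```

```text
(array([-0.04, -0.13,  0.86]), np.float64(0.01))
```

View pics/w3.png

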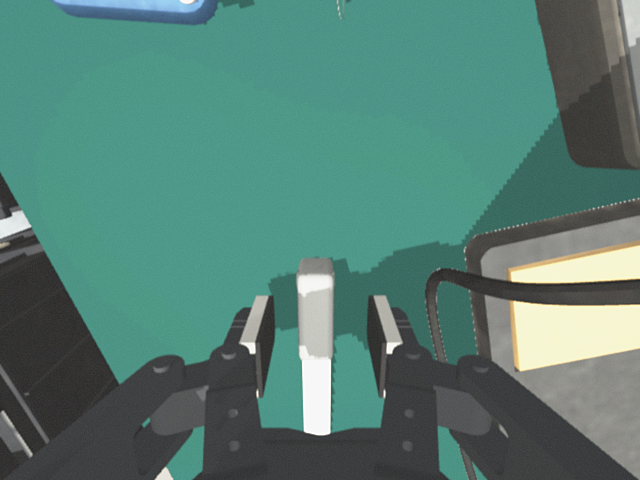

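```bash
python3 -c "
from h import *
c=cam('wrist')
for uv in((317,358),(316,260)):print(onz(c,uv,24))
print(proj(c,telemetry.read_state()['eef_pos']))"
```

```text
[ 550.27586005 -226.498026     24.        ]
[ 503.71143493 -212.98847701   24.        ]
[[320.53756087 314.70696183]]
```

Emit:
{"fn": "play_rows", "kwargs": {"deltas": [[[40,0,-0.08,0.4,0],[40,0,-0.08,0.8,0],[40,0,-0.08,0.8,0]]]}}

```text
clock: 9.3
eef_pos: [525.7, -220.6, 6.5]
tcp_rot: [-0.0, 0.144, 0.99, 0.0]
force: [0.3, 0.5, 0.9]
gripper_width: 0.471
grasp_force: 0.0
```

Emit:
{"fn": "play_rows", "kwargs": {"deltas": [[[40,0,0,0.18,0],[28,0,0,0.18,0],[20,0,0,0.18,0],[5,0,0,0.18,0],[5,0,0,0.18,0]]], "squeeze": 60}}

```text
clock: 9.93
eef_pos: [526.5, -220.8, 2.8]
tcp_rot: [0.0, 0.144, 0.99, -0.0]
force: [-0.2, -0.2, 3.5]
gripper_width: 0.175
grasp_force: 59.1
```

Emit:
{"fn": "play_rows", "kwargs": {"deltas": [[[5,0,0,0,0],[5,0,0,0,0],[5,0,0,0,0]]]}}

```text
clock: 10.3
eef_pos: [526.5, -220.8, 2.9]
tcp_rot: [0.0, 0.144, 0.99, -0.0]
force: [-1.0, 0.7, 5.0]
gripper_width: 0.177
grasp_force: 59.3
```

Gripped at 16 mm. Lift and carry to the front of the printer.

Emit:
{"fn": "play_rows", "kwargs": {"deltas": [[[5,0,0,-0.8,0],[5,0,0,-2,0],[5,0,0,-4,0],[5,0.5,1,-5,0],[5,1,3,-5.5,-0.4]]]}}

```text
clock: 10.92
eef_pos: [524.1, -142.2, 141.5]
tcp_rot: [0.001, 0.11, 0.994, -0.0]
force: [0.3, 0.2, -0.6]
gripper_width: 0.174
grasp_force: 58.5
```

```bash
cat > pt.py <<'E'
from h import *
from fit import world
def tcp(x,y,z):
    p=np.load('p.npy'); return world(p,('b',x,y,z))
E
python3 -c "
from pt import *
print(to(tcp(-212,0,110),np.pi/2-.061),tcp(-212,0,110),telemetry.read_state()['gripper_width'])"
```

```text
(array([ 5.64, 11.65,  1.24]), np.float64(-0.92)) [450.50199617 172.85921735 110.        ] 0.1735925893694784
```

Emit:
{"fn": "play_rows", "kwargs": {"deltas": [[[5,1.5,1.5,0,-0.2],[5,3,3.5,0,-0.4],[5,4.5,5.5,0,-0.6],[5,5.6,7.5,0,-0.92],[5,5.6,9.5,0,-0.92]]]}}

```text
clock: 11.55
eef_pos: [436.5, 122.0, 139.8]
tcp_rot: [-0.001, 0.029, 1.0, -0.0]
force: [0.8, -0.5, -1.1]
gripper_width: 0.174
grasp_force: 58.6
```

Emit:
{"fn": "play_rows", "kwargs": {"deltas": [[[5,0,1.3,0,0],[5,0,2.1,0,0],[5,0,2.1,0.6,0],[5,0,2.1,1.2,0],[5,0,2.1,1.2,0]]]}}

```text
clock: 12.18
eef_pos: [440.5, 171.7, 108.2]
tcp_rot: [-0.002, 0.03, 1.0, -0.001]
force: [-0.3, -0.1, -0.8]
gripper_width: 0.169
grasp_force: 58.6
```

```bash
python3 -c "
from pt import *
print(to(tcp(-212,0,65),np.pi/2-.061),telemetry.read_state()['eef_pos'])
c=cam('wrist');im=c[0].copy()
d=cam('scene');e=cam('top')
cv2.imwrite('pics/s4.png',d[0]);cv2.imwrite('pics/t4.png',e[0]);cv2.imwrite('pics/w4.png',im)
o=np.vstack([im[240:480,100:500],np.hstack([cv2.resize(d[0][180:420,100:360],(260,240)),np.zeros((240,140,3),np.uint8)])])
cv2.imwrite('pics/m4.png',o)"
```

```text
(array([-0.4 ,  0.07,  1.73]), np.float64(0.0)) [440.50309568 171.69760796 108.24608536]
```

View pics/m4.png

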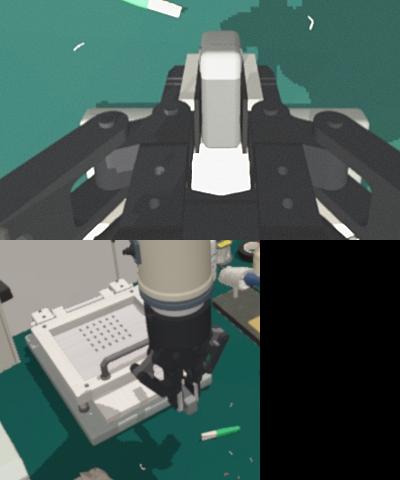

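The gauge sits straight in the grip with the blade forward, the frame is closed, and the clip is untouched at about (220,433) in the composite. Now I lower it onto the land.

Emit:
{"fn": "play_rows", "kwargs": {"deltas": [[[5,-0.2,0.07,0.6,0],[5,-0.4,0.07,1.2,0],[5,-0.4,0.07,1.8,0],[5,-0.4,0.07,1.9,0],[5,-0.4,0.07,1.9,0]]], "squeeze": 100}}

```text
clock: 12.95
eef_pos: [451.7, 174.1, 62.1]
tcp_rot: [-0.0, 0.03, 1.0, -0.0]
force: [-0.5, 0.1, -0.9]
gripper_width: 0.164
grasp_force: 101.0
```

Emit:
{"fn": "play_rows", "kwargs": {"deltas": [[[5,0,0,0.04,0],[5,0,0,0.08,0],[5,0,0,0.08,0]]]}}

```text
clock: 13.32
eef_pos: [452.1, 174.2, 60.7]
tcp_rot: [0.0, 0.03, 1.0, 0.0]
force: [0.3, -0.6, -0.1]
gripper_width: 0.161
grasp_force: 101.0
```

Emit:
{"fn": "play_rows", "kwargs": {"deltas": [[[5,0,0,0.06,0],[5,0,0,0.12,0],[5,0,0,0.16,0],[5,0,0,0.16,0]]]}}

```text
clock: 13.82
eef_pos: [452.0, 174.2, 56.4]
tcp_rot: [-0.0, 0.03, 1.0, -0.0]
force: [0.4, -0.2, -1.3]
gripper_width: 0.158
grasp_force: 101.0
```

```bash
python3 -c "
from h import *
s=telemetry.read_state();print(s['eef_pos'],s['force'],s['torque'])"
```

```text
[451.95513032 174.1591268   56.3950111 ] [ 0.44439029 -0.16201453 -1.31905657] [-0.03989921  0.04784691 -0.03854169]
```

Step down in fractions of a millimetre until contact.

Emit:
{"fn": "play_rows", "kwargs": {"deltas": [[[5,0,0,0.02,0],[5,0,0,0.04,0],[5,0,0,0.04,0]]]}}

```text
clock: 14.2
eef_pos: [452.0, 174.2, 55.5]
tcp_rot: [-0.0, 0.03, 1.0, -0.0]
force: [-0.5, -0.4, -1.6]
gripper_width: 0.161
grasp_force: 101.0
```

Emit:
{"fn": "play_rows", "kwargs": {"deltas": [[[5,0,0,0.02,0],[5,0,0,0.02,0],[5,0,0,0.02,0]]]}}

```text
clock: 14.58
eef_pos: [452.0, 174.2, 55.0]
tcp_rot: [-0.0, 0.03, 1.0, 0.0]
force: [-0.7, 0.0, -1.2]
gripper_width: 0.161
grasp_force: 101.0
```

Emit:
{"fn": "play_rows", "kwargs": {"deltas": [[[5,0,0,0.02,0],[5,0,0,0.02,0],[5,0,0,0.02,0]]]}}

```text
clock: 14.95
eef_pos: [452.0, 174.2, 54.5]
tcp_rot: [0.0, 0.03, 1.0, -0.0]
force: [-0.3, 0.9, -0.1]
gripper_width: 0.159
grasp_force: 101.3
```

Emit:
{"fn": "play_rows", "kwargs": {"deltas": [[[5,0,0,0.02,0],[5,0,0,0.02,0],[5,0,0,0.02,0]]]}}

```text
clock: 15.32
eef_pos: [452.0, 174.2, 54.1]
tcp_rot: [0.0, 0.03, 1.0, 0.0]
force: [-1.9, 1.1, 2.4]
gripper_width: 0.162
grasp_force: 101.7
```

```bash
python3 -c "
from h import *
s=telemetry.read_state();print(s['eef_pos'],s['force'],s['torque'])"
```

```text
[452.02600487 174.20628321  54.13002437] [-1.87886496  1.07061049  2.37695572] [-0.00051555  0.06431884 -0.03464535]
```

Contact is at about z = 54.2, so the bed sits near 51.3 and the gap is about 5.2. I expect it to get snug about 38 mm in. Slide in.

Emit:
{"fn": "play_rows", "kwargs": {"deltas": [[[5,-0.2,0,0,0],[5,-0.4,0,0,0],[5,-0.6,0,0,0],[5,-0.8,0,0,0],[5,-0.8,0,0,0]]]}}

```text
clock: 15.95
eef_pos: [472.9, 173.0, 54.1]
tcp_rot: [0.0, 0.03, 1.0, 0.0]
force: [-1.3, -0.5, 3.7]
gripper_width: 0.159
grasp_force: 101.9
```

Emit:
{"fn": "play_rows", "kwargs": {"deltas": [[[5,-0.15,0,0,0],[5,-0.3,0,0,0],[5,-0.45,0,0,0],[5,-0.55,0,0,0],[5,-0.55,0,0,0]]]}}

```text
clock: 16.58
eef_pos: [485.6, 172.1, 54.2]
tcp_rot: [-0.0, 0.03, 1.0, -0.0]
force: [-4.3, -0.6, 8.3]
gripper_width: 0.16
grasp_force: 102.4
```

```bash
python3 -c "
from h import *
s=telemetry.read_state();print(s['eef_pos'],s['force'],s['torque'])"
```

```text
[485.57904507 172.10274558  54.16348862] [-4.27379593 -0.57736696  8.31150563] [-0.07296905  0.51398632 -0.00195068]
```

Emit:
{"fn": "play_rows", "kwargs": {"deltas": [[[5,0,0,-0.01,0],[5,0,0,-0.01,0]]]}}

```text
clock: 16.82
eef_pos: [485.6, 172.1, 54.3]
tcp_rot: [-0.0, 0.03, 1.0, -0.0]
force: [-3.4, -0.6, 5.6]
gripper_width: 0.164
grasp_force: 102.1
```

Emit:
{"fn": "play_rows", "kwargs": {"deltas": [[[5,-0.05,0,0,0],[5,-0.1,0,0,0],[5,-0.1,0,0,0]]]}}

```text
clock: 17.2
eef_pos: [488.1, 171.9, 54.3]
tcp_rot: [-0.0, 0.03, 1.0, -0.0]
force: [-3.7, 0.3, 5.6]
gripper_width: 0.163
grasp_force: 102.2
```

```bash
python3 -c "
from h import *
s=telemetry.read_state();print(s['eef_pos'],s['force'],s['torque'])"
```

```text
[488.09084259 171.9495175   54.26076889] [-3.67954402  0.3357353   5.55954102] [-0.01464939  0.40957818  0.01987113]
```

Emit:
{"fn": "play_rows", "kwargs": {"deltas": [[[5,-0.04,0,-0.004,0],[5,-0.08,0,-0.004,0],[5,-0.12,0,-0.004,0],[5,-0.12,0,-0.004,0]]]}}

```text
clock: 17.7
eef_pos: [491.4, 171.8, 54.3]
tcp_rot: [0.0, 0.03, 1.0, -0.0]
force: [-2.4, -0.2, 3.4]
gripper_width: 0.162
grasp_force: 102.0
```

Emit:
{"fn": "play_rows", "kwargs": {"deltas": [[[5,-0.04,0,0,0],[5,-0.08,0,0,0],[5,-0.12,0,0,0],[5,-0.12,0,0,0]]]}}

```text
clock: 18.2
eef_pos: [494.5, 171.7, 54.4]
tcp_rot: [0.0, 0.03, 1.0, 0.0]
force: [-2.0, -0.7, 2.5]
gripper_width: 0.163
grasp_force: 101.9
```

Emit:
{"fn": "play_rows", "kwargs": {"deltas": [[[5,-0.04,0,0,0],[5,-0.08,0,0,0],[5,-0.08,0,0,0]]]}}

```text
clock: 18.58
eef_pos: [496.4, 171.6, 54.4]
tcp_rot: [0.0, 0.03, 1.0, 0.0]
force: [-1.8, -0.1, 3.9]
gripper_width: 0.165
grasp_force: 101.9
```

Emit:
{"fn": "play_rows", "kwargs": {"deltas": [[[5,-0.04,0,0,0],[5,-0.08,0,0,0],[5,-0.08,0,0,0]]]}}

```text
clock: 18.95
eef_pos: [498.4, 171.4, 54.4]
tcp_rot: [0.0, 0.03, 1.0, 0.0]
force: [-2.2, 0.1, 4.2]
gripper_width: 0.16
grasp_force: 101.9
```

Emit:
{"fn": "play_rows", "kwargs": {"deltas": [[[5,-0.04,0,0,0],[5,-0.08,0,0,0],[5,-0.08,0,0,0]]]}}

```text
clock: 19.32
eef_pos: [500.1, 171.3, 54.4]
tcp_rot: [-0.0, 0.03, 1.0, -0.0]
force: [-3.9, -0.2, 4.6]
gripper_width: 0.16
grasp_force: 102.1
```

Emit:
{"fn": "play_rows", "kwargs": {"deltas": [[[5,-0.04,0,0,0],[5,-0.06,0,0,0],[5,-0.06,0,0,0]]]}}

```text
clock: 19.7
eef_pos: [500.8, 171.2, 54.4]
tcp_rot: [-0.001, 0.03, 1.0, -0.0]
force: [-6.9, 0.2, 7.6]
gripper_width: 0.164
grasp_force: 102.5
```

Emit:
{"fn": "play_rows", "kwargs": {"deltas": [[[5,-0.02,0,-0.004,0],[5,-0.02,0,-0.004,0]]]}}

```text
clock: 19.95
eef_pos: [501.1, 171.1, 54.4]
tcp_rot: [-0.001, 0.03, 1.0, -0.0]
force: [-7.8, 0.8, 6.9]
gripper_width: 0.159
grasp_force: 102.4
```

```bash
python3 -c "
from h import *
for i in range(3):
  cam('top')
  s=telemetry.read_state();print(s['clock'],s['eef_pos'].round(2),s['force'].round(2),s['torque'].round(2))"
```

```text
20.0 [501.17 171.12  54.39] [-7.59  0.21  7.17] [0.19 1.05 0.02]
20.05 [501.15 171.11  54.36] [-6.96  0.32  7.66] [0.16 1.03 0.07]
20.1 [501.14 171.13  54.39] [-7.92  0.28  7.19] [0.17 1.06 0.  ]
```

Emit:
{"fn": "play_rows", "kwargs": {"deltas": [[[5,-0.02,0,-0.004,0],[5,-0.02,0,-0.004,0],[5,-0.02,0,-0.004,0]]]}}

```text
clock: 20.48
eef_pos: [501.4, 171.1, 54.4]
tcp_rot: [-0.001, 0.03, 1.0, -0.0]
force: [-8.1, 1.0, 7.0]
gripper_width: 0.161
grasp_force: 102.4
```

```bash
python3 -c "
from h import *
for i in range(4):
  cam('top')
  s=telemetry.read_state();print(s['clock'],s['eef_pos'].round(2),s['force'].round(2),s['torque'].round(2))"
```

```text
20.525 [501.39 171.08  54.4 ] [-7.6   0.74  8.01] [0.17 1.1  0.02]
20.575 [501.42 171.06  54.41] [-7.64  1.09  6.86] [0.21 1.15 0.06]
20.625 [501.4  171.07  54.39] [-7.87  0.39  6.77] [0.19 1.09 0.04]
20.675 [501.4  171.05  54.39] [-8.03  0.57  6.73] [0.21 1.09 0.08]
```

Emit:
{"fn": "play_rows", "kwargs": {"deltas": [[[5,-0.02,0,-0.006,0],[5,-0.02,0,-0.006,0],[5,-0.02,0,-0.006,0],[5,-0.02,0,-0.006,0]]]}}

```text
clock: 21.18
eef_pos: [501.7, 171.0, 54.4]
tcp_rot: [-0.001, 0.03, 1.0, -0.0]
force: [-7.6, 1.7, 5.7]
gripper_width: 0.163
grasp_force: 102.3
```

```bash
python3 -c "
from h import *
for i in range(5):
  cam('top')
  s=telemetry.read_state();print(s['clock'],s['eef_pos'].round(2),s['force'].round(2),s['torque'].round(2))"
```

```text
21.225 [501.64 170.99  54.39] [-7.39  1.42  7.49] [0.26 1.15 0.02]
21.275 [501.67 171.01  54.41] [-7.61  1.23  7.24] [0.18 1.07 0.04]
21.325 [501.64 170.97  54.4 ] [-6.99  1.29  7.16] [0.19 1.18 0.03]
21.375 [501.66 170.99  54.4 ] [-7.44  1.19  7.  ] [0.2  1.14 0.08]
21.425 [501.65 171.01  54.41] [-8.71  0.67  6.48] [0.2  1.17 0.06]
```

```bash
cat > lift.py <<'E'
from pt import *
from fit import F
ref=cv2.imread('pics/s4.png',0);c=cam('scene');cur=cv2.cvtColor(c[0],cv2.COLOR_BGR2GRAY)
cv2.imwrite('pics/s5.png',c[0])
p=np.load('p.npy');p[4]=0
e=proj(c,world(p,F(-100,60,76.5)))[0];p[4]=1/200;print('px per mm lift',proj(c,world(p,F(-100,60,76.5)))[0]-e)
p[4]=0
pts=cv2.goodFeaturesToTrack(ref[200:380,100:330],200,.02,4).reshape(-1,2)+[100,200]
n,st,er=cv2.calcOpticalFlowPyrLK(ref,cur,pts.astype(np.float32)[:,None],None,winSize=(9,9),maxLevel=0,criteria=(3,50,1e-4))
for a,b,s,q in zip(pts,n[:,0],st[:,0],er[:,0]):
    if s and q<3 and abs(b-a).max()<1: print(a.astype(int),(b-a).round(3),round(float(q),2))
E
python3 lift.py
```

```text
px per mm lift [-0.11319105 -0.50060237]
[302 374] [-0.052 -0.003] 1.29
[145 266] [ 0.001 -0.011] 2.22
[129 269] [-0.041  0.039] 1.6
[145 256] [0.005 0.02 ] 2.33
[139 251] [-0.025 -0.055] 1.98
[119 301] [0.049 0.036] 1.23
[316 372] [ 0.082 -0.024] 1.54
[187 267] [ 0.007 -0.015] 2.13
[191 272] [0.006 0.006] 2.2
[317 204] [0.033 0.052] 1.45
[204 266] [-0.007  0.008] 2.21
[210 284] [ 0.004 -0.012] 2.26
[206 259] [-0.034 -0.035] 1.96
[205 279] [0.022 0.029] 2.11
[219 273] [-0.042  0.009] 2.17
[195 277] [0.016 0.018] 2.18
[199 282] [0.019 0.017] 2.09
[203 287] [-0.    -0.021] 2.21
[217 261] [0.002 0.015] 2.25
[208 271] [ 0.016 -0.   ] 2.21
[196 290] [-0.011 -0.035] 2.23
[202 274] [0.018 0.032] 1.92
[213 256] [-0.015 -0.021] 2.28
[102 241] [ 0.014 -0.054] 1.23
[184 274] [-0.001 -0.005] 2.26
[217 281] [ 0.006 -0.032] 2.32
[113 277] [0.057 0.031] 1.43
[210 263] [-0.031 -0.003] 2.31
[149 270] [0.06  0.003] 2.13
[214 268] [ 0.002 -0.02 ] 2.16
[112 236] [-0.057 -0.015] 1.57
[133 260] [-0.077  0.014] 1.91
[200 262] [ 0.01 -0.  ] 2.15
[180 270] [ 0.003 -0.016] 2.18
[155 257] [-0.034 -0.027] 2.25

[... 390 characters left out ...]
 ] 1.97
[203 237] [-0.135  0.026] 1.91
[161 247] [ 0.044 -0.127] 1.92
[109 378] [ 0.014 -0.06 ] 1.16
[322 207] [-0.087  0.02 ] 1.62
[153 275] [ 0.03  -0.129] 1.91
[178 346] [0.12  0.186] 1.57
[187 343] [0.022 0.184] 1.43
[133 287] [-0.058  0.01 ] 1.6
[101 312] [0.048 0.036] 1.21
[101 220] [-0.007  0.071] 1.52
[109 228] [-0.022  0.059] 1.34
[147 249] [ 0.013 -0.11 ] 2.0
[115 302] [0.05  0.031] 1.43
[311 378] [-0.053  0.082] 1.25
[166 252] [ 0.12  -0.089] 1.86
[129 280] [-0.043  0.005] 1.67
[187 347] [-0.033  0.039] 1.57
[323 201] [0.057 0.052] 1.29
[319 252] [-0.046 -0.057] 1.26
[104 368] [0.052 0.002] 1.24
[110 306] [0.075 0.021] 1.6
[126 286] [0.014 0.165] 1.2
[326 225] [-0.081  0.049] 1.53
```

The hole features in the foil moved only about 0.003 px, so the frame's front has lifted less than about 0.03 mm. Drag along the slide has clearly risen over the friction on the bed alone, from 2 N to 7.6 N, so I'm handing in.

```bash
python3 -c "
from cell import bot
print(bot.hand_in())"
```

```text
the job is handed in; nothing more can be done
None
```

I handed the job in at about 21.5 s: the frame is closed on its posts and I am still holding the gauge snug under the front bar, about 38 mm in by my estimate, with 7.6 N of drag, no frame lift the camera could detect, and the clip and flux bottle not touched.

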